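# Close and clamp the hold-down bar of a gel casting stand

### The arm

A 6-joint arm with a two-finger parallel gripper is mounted at the origin on the work surface. World frame = base frame: x ahead of the robot, y to its left, z up, the work surface at z = 0. Lengths are in m, angles in degrees, forces in N, time in s.
With the tool pointing down it reaches from about 0.4 to 0.825 m from the base axis. Payload 7 kg.
Tool frame: the origin (TCP) lies midway between the tips of the shut fingers; the grasp point (between the pads) lies 19 mm behind it; z points along the fingers, y is the line along which they close (so a half turn about z gives the same grasp; the last joint's range is limited). The gripper opens to 88 mm and grips with 3 to 60 N. Pads are 19 mm wide; open, the fingers measure 130 mm over their backs; the gripper's body (78 mm by 193 mm) begins 47 mm behind the grasp point.
Start: joints at [91.851, 20.546, 0.682, 0, -70.136, -16.507], TCP at [0.171, 0.653, 0.227] pointing down, gripper open.
Joint ranges: [-176.03, 176.03], [-82.01, 121.73], [-58.28, 71.71], [-173.87, 95.51], [-174.79, -0.11], [-173.66, 173.66]. Speed limits (degrees/s): [136.94, 136.94, 172.46, 180, 180, 180].

### API

Orientations are given as [roll, pitch, yaw] about the fixed x, y, z axes, in that order (R = Rz(yaw) Ry(pitch) Rx(roll)).
In Python, from plant import ctrl gives the robot as it stands.
- The arm moves only by the tool arm_command, never from a script. Its argument "steps" is a list of rows, each an object with "translation": the shift along the tool's x, y, z in mm, a list of three; "rotation": the turn, a rotation vector about the tool's x, y, z in units of 5 degrees (1.0 is 5 degrees), a list of three; "claw": the finger opening in mm, from 0 to 87.6. In form: [{"translation": [x, y, z], "rotation": [rx, ry, rz], "claw": claw}, ...]. A call has 1 to 5 rows; each row is the pose to reach, as a shift and turn from the pose commanded when the call began, along the tool's axes at that moment; what a row does not reach only later rows make up. A row lasts 1/10 s, in which the tool goes at most 50 mm and 8.59 degrees, less where a joint would pass 70% of its speed; a pose out of reach is approached as far as the arm can. A call with a gripper value outside its range is refused whole. The fingers move at their own pace and stop on an object; the grip force is fixed at half the most. Time passes only in rows, so rows that repeat a pose let the fingers close. It gives the time, the measured TCP pose, the force, the opening and the grip force at its end, in the units of the state.
- ctrl.get_obs(): the state, without advancing time (a new reading comes with each control period).
- ctrl.snapshot(name): name is "scene" or "side" or "wrist"; returns (picture, depth): 400x640x3 uint8, red, green, blue; 400x640 float32, m along the optical axis (not along the pixel's ray), 0 where there is no reading.
- ctrl.calibration(name): a dict with "vertical_fov" (degrees; the focal length in pixels is half the picture's height over the tangent of half this angle, whatever the lens; pixels are square), "cx", "cy" (the principal point, pixels), "k1" (the pictures are not rectified: a ray, as slopes to the right and down, at radius r is drawn at 1 + k1 r^2 times it, then the intrinsics apply), "rvec" (rotation vector, rad) and "tvec" (3), from world to camera coordinates, as OpenCV has them; the wrist camera has in their place "hand_eye" (4x4, takes a point from camera to tool coordinates, whose origin is the TCP and whose axes are the flange's). Camera axes: x right, y down, z forward; pixel columns grow to the right and rows downward; lengths in m; the calibration is good to about 2 mm. A picture is of the moment at which its call begins: read the wrist's pose just before it. calibration takes no time and is no camera call.
- ctrl.close_job(): hands the job in; it is judged then, once.
The state is a dict: "clock": time; "joint_pos": joint angles; "qvel": joint speeds; "tau": joint torques, N m; "tool_pos": TCP position; "orientation": TCP orientation; "force": force on the tool from outside, world axes, zero at the start; "moment": the same for the moment, N m; "opening": finger opening in m; "gripper_force": force on a finger pad.
Only numpy, scipy, OpenCV 4.12 (cv2) and the standard library are available. Lean on these libraries where they do the work, as an engineer would, in place of code of your own. Each camera call takes 0.05 s, during which the arm holds its last target. There are 200 camera calls.

### The job

A small jar has been left on the glass of the gel casting stand, in the way of its hold-down bar: lift it off and stand it upright on the bench beside the stand, then swing the long bar across the glass until its free end is fully home against the upright stop plate. Next take the spring clamp off its rack and clip it, upright, down over the bar end and the stop plate together, centred on the plate, so that it pinches both, and let go. Leave the tip box, the beaker and the bottle where they stand.

Things in the scene. Friction and masses are not known exactly. Their poses are not given: they have to be found in the camera images.
- stand: Gel casting stand, fixed: grey base 200 (x) x 280 (y) x 16 mm; glass cassette on it, top 25 mm above the bench (side strips 26). Origin: centre of underside, z up. Pivot pin at x +50, y +110 mm (cap 18 mm wide, top 64 mm high). Upright stop plate at x +54 to +60, y -125 to -85 mm, top 56 mm high, with a 6 mm thick foot on the base behind it to x +76. Pose varies.
- bar (a joint): Angle q of the aluminium hold-down bar about the pin, rad: 0 = against the stop plate (hard stop), grows to 1.4 as it swings to the stand's -x side. It points from the pin along (-sin q, -cos q) in the stand's x, y. 8 mm thick, 24 mm high (32 to 56 mm above the bench), reaches 225 mm from the pin. Stays where left; about 1 N at the free end moves it.
- bar_pin (a point): On the axis of the pivot pin, at the bar's mid height (44 mm above the bench); axes as the stand's.
- bar_end (a point): Middle of the bar's free end face (225 mm from the pin, 44 mm above the bench); its y axis points from there back to the pin.
- clip_spot (a point): On the stand, where the clamp belongs: middle of the top edge of closed bar and stop plate together (14 mm thick in this frame's x, plate 40 mm long in y), 56 mm above the bench; axes as the stand's, so the clamp's handles must stand apart along this x.
- rack: Clamp rack, fixed: foot 110 x 50 x 14 mm and an upright strip 90 mm long (x), 14 mm thick (y), top 56 mm above the bench. The spring clamp straddles the strip at the start. Origin: centre of underside. Left or right of the stand (swapped with the tip box); yaw varies.
- clamp_grip (a point): Loose black spring clamp like a big clothes peg, 99 mm tall, 24 mm wide (x), 70 g, jaws down. This point: midway between its two handles, 83 mm above the jaw tips (119 above the bench at the start and when clipped on). y runs from handle to handle, z up. Handles: plates 20 mm wide, 52 to 99 mm above the jaw tips, splayed to 50 mm over their tops, 29 mm at their roots.
- clamp_mouth (a point): Of the same clamp: midway between the jaw pads, 20 mm above the jaw tips, level with the strip's top at the start; it comes to lie at clip_spot. Axes as clamp_grip. Pads 22 mm high. Squeezed fully, the jaws part to about 34 mm at the tips, 25 mm at their upper edge. The pivot rod's underside is 43 mm above the jaw tips.
- clamp_jaw (a joint): Opening angle of the clamp, rad: 0 = pinching 14 mm with parallel jaws (about 10 N), +0.44 = squeezed fully open (hard stop; the handles' outer faces are then parallel, about 29 mm overall; takes 12 to 20 N on the handles), -0.25 = empty and shut. Springs shut when let go.
- tipbox: Bystander: loose pipette tip box, 85 (x) x 120 (y) x 59 mm. Origin: centre of the underside.
- jar_center (a point): Loose small jar, 50 mm across, 75 mm tall, 140 to 280 g, standing at the start on the glass (25 mm above the bench), between the bar and the stop plate. This point: its centre, half-way up. z up.
- beaker: Bystander: loose glass beaker, 54 mm across, 70 mm tall, on the bench at the stand's -x, +y corner. Origin: centre of the underside.
- bottle: Bystander: loose bottle, 56 mm across, 140 mm tall, beyond the +x side of the stand. Origin: centre of the underside.
Things that resemble listed ones, but are neither listed nor needed, are in the scene too. Of the things like the part that bears clamp_grip, leave any that is green or orange; of the rest the smaller one is meant.

How it is judged (in metres and radians):
On the way, in this order (a step that is already met when the one before it is completed fails the run):
1. the jar stands upright on the bench, off the stand (height (world z) of jar_center between 0.0325 and 0.0425 m and angle between jar_center's own z axis and vertical below 0.1 rad), for 0.2 s.
2. the bar is fully home against the stop plate (within 0.03 rad) (value of joint bar below 0.03 rad), for 0.2 s.
At the end, for the whole second after the job is handed in: Jar upright on the bench. Bar within 0.03 rad of its stop. Clamp pinches bar and plate (jaw angle within 0.08 rad of 0), its mouth within 5 mm of clip_spot across the thickness, 16 mm along it, 14 mm below to 10 mm above in height, upright and square to the plate within 0.25 rad. All at rest (all of step 1 and value of joint bar below 0.03 rad and value of joint clamp_jaw between -0.08 and 0.08 rad and x of clamp_mouth in the frame of clip_spot between -0.005 and 0.005 m and y of clamp_mouth in the frame of clip_spot between -0.016 and 0.016 m and z of clamp_mouth in the frame of clip_spot between -0.014 and 0.01 m and angle between clamp_mouth's own z axis and vertical below 0.25 rad and angle between the y axis of clamp_mouth and the x axis of clip_spot, either way round below 0.25 rad and velocity of joint bar between -0.05 and 0.05 rad/s and velocity of joint clamp_jaw between -0.1 and 0.1 rad/s); the robot touches nothing.
It fails at once if the tip box is shifted by more than 25 mm or tipped (distance of tipbox from where it was at the start of the episode above 0.025 m or angle between tipbox's own z axis and vertical above 0.3 rad).
It fails at once if the beaker is shifted by more than 25 mm or tipped (distance of beaker from where it was at the start of the episode above 0.025 m or angle between beaker's own z axis and vertical above 0.3 rad).
It fails at once if the bottle is shifted by more than 25 mm or tipped (distance of bottle from where it was at the start of the episode above 0.025 m or angle between bottle's own z axis and vertical above 0.3 rad).
It fails at once if the jar is tipped over (angle between jar_center's own z axis and vertical above 0.5 rad).
It also fails if it takes over 72 s, if anything falls off the work surface, if the arm or the gripper's body presses on something with over 40 N, if the wrist force passes 120 N, or if a joint passes its speed limit or range.

## Working session

There is one attempt and no reset: what is moved stays moved. The work goes in short steps, Python scripts to look and compute and a tool call to move; the robot and the scene stay as the last step left them, time stands still between calls to the robot, and variables do not carry over. Pictures are saved under pics/ and viewed, at most 10 in all, crops included, and the job is handed in when it is done.

Besides the shell and the picture viewer there is one more tool, called after "Emit:" by a JSON object that holds its "name" and its "arguments". arm_command: Moves the arm, as the interface text tells. Its arguments: {"type":"object","properties":{"steps":{"type":"array"}},"required":["steps"]}

```bash
ls && mkdir -p pics && cat > h.py <<'E'
import numpy as np, cv2
from scipy.spatial.transform import Rotation as R
from plant import ctrl
def tool():
    o=ctrl.get_obs(); T=np.eye(4); T[:3,:3]=R.from_euler('xyz',o['orientation'],degrees=True).as_matrix(); T[:3,3]=o['tool_pos']; return T
def cam(name,T=None):
    c=ctrl.calibration(name); f=200/np.tan(np.radians(c['vertical_fov'])/2)
    if 'hand_eye' in c: M=T@np.array(c['hand_eye'])
    else:
        r=cv2.Rodrigues(np.array(c['rvec'],float))[0]; M=np.eye(4); M[:3,:3]=r.T; M[:3,3]=-r.T@np.array(c['tvec']).ravel()
    K=np.array([[f,0,c['cx']],[0,f,c['cy']],[0,0,1]]); return K,c['k1'],M
def dirs(name,uv,T=None):
    K,k1,M=cam(name,T); n=cv2.undistortPoints(np.array(uv,float).reshape(-1,1,2),K,np.array([k1,0,0,0.])).reshape(-1,2)
    return M,np.c_[n,np.ones(len(n))]
def plane(name,uv,z,T=None):
    M,d=dirs(name,uv,T); w=d@M[:3,:3].T; o=M[:3,3]; return o+w*((z-o[2])/w[:,2])[:,None]
def cloud(name,depth,T=None):
    v,u=np.mgrid[:400,:640]; M,d=dirs(name,np.c_[u.ravel(),v.ravel()],T)
    P=(d*depth.ravel()[:,None])@M[:3,:3].T+M[:3,3]; P[depth.ravel()==0]=np.nan; return P.reshape(400,640,3)
def snap(name,tag):
    T=tool(); p,d=ctrl.snapshot(name); cv2.imwrite(f'pics/{tag}.png',p[:,:,::-1]); np.savez(f'pics/{tag}.npz',p=p,d=d,T=T); return p,d,T
E
python3 - <<'E'
from h import *
for n in ['scene','side','wrist']:
    p,d,T=snap(n,n+'0'); print(n,cam(n,T)[2][:3,3].round(3))
a=np.vstack([cv2.imread(f'pics/{n}0.png') for n in ['scene','side']]); 
print(ctrl.get_obs())
E
```

```text
pics
scene [1.252 0.179 1.071]
side [ 0.035 -0.509  0.573]
wrist [0.252 0.631 0.384]
{'clock': 0.15, 'joint_pos': array([ 9.18496776e+01,  2.05804806e+01,  6.47674629e-01, -1.39052918e-02,
       -7.01366796e+01, -1.65085292e+01]), 'qvel': array([-0.01974642, -0.01622957,  0.16390795,  0.12006974, -0.08881902,
       -0.01567019]), 'tau': array([-1.55900823e-03, -5.83273566e+01,  2.93291867e+01,  7.00127319e+00,
        8.82699533e-03, -1.01587855e-04]), 'tool_pos': array([0.17073588, 0.65267987, 0.22587149]), 'orientation': array([ 1.79929664e+02, -7.21164898e-03, -1.46635798e+01]), 'force': array([-1.09079763, -0.58857973,  0.33408185]), 'moment': array([-0.04510375, -0.04119897,  0.02157828]), 'gripper_force': 0.0, 'opening': 0.08762960747992345}
```

View pics/scene0.png

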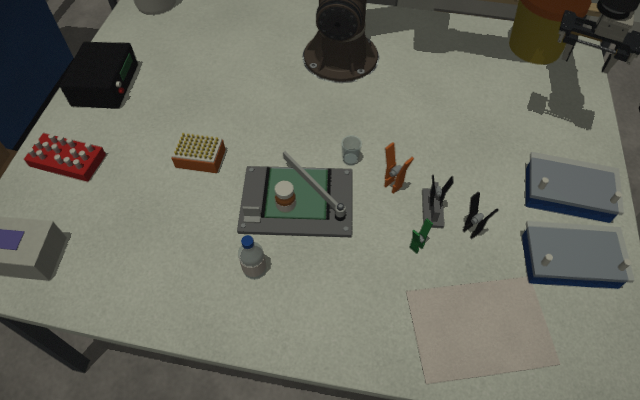

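View pics/side0.png

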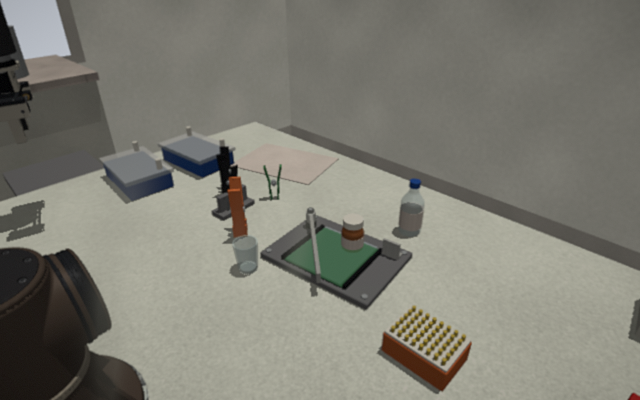

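The scene view shows the stand (about 240–355, 165–235), the jar at (285,193), the bar from its pin (340,211) to its free end (287,155), and the stop plate near (252,214). The clamp on the rack is at (437,195), the loose decoy black clamp at (477,217), the orange at (397,168) and the green at (421,237). The side view agrees.

```bash
python3 - <<'E'
from h import *
z=np.load('pics/scene0.npz'); p,d=z['p'],z['d']; P=cloud('scene',d)
def at(u,v): return P[v,u].round(4)
for n,u,v in [('bench',300,270),('jar',285,185),('pin',340,209),('barend',287,156),('glass',310,180),('base',300,228),('bottle',248,241),('beaker',351,140),('tip',200,143),('rackfoot',433,218),('clamp',432,185),('clampdecoy',480,215)]: print(n,at(u,v))
# stand top mask (z 12..20mm), region
H=P[:,:,2]; 
m=((H>0.011)&(H<0.034)); m[:,:232]=0;m[:,360:]=0;m[:160]=0;m[245:]=0
m=cv2.morphologyEx(m.astype('uint8'),cv2.MORPH_OPEN,np.ones((3,3)))
pts=P[m>0][:,:2]; print(len(pts), cv2.minAreaRect((pts*1000).astype('float32')))
def box(a,b,lo,hi):
    mm=(H>lo)&(H<hi); q=np.zeros_like(mm); q[a[1]:b[1],a[0]:b[0]]=1; return P[mm&q]
j=box((272,178),(298,212),0.092,0.11); print('jar top',len(j),j.mean(0),j.min(0),j.max(0))
b=box((280,145),(338,212),0.050,0.062); print('bar top',len(b)); 
print(cv2.fitLine((b[:,:2]*1000).astype('float32'),cv2.DIST_HUBER,0,.01,.01).ravel(), b.min(0),b.max(0))
c=box((330,200),(350,215),0.060,0.07); print('cap',len(c),c.mean(0))
s=box((238,200),(265,228),0.05,0.062); print('plate',len(s),s.mean(0),s.min(0),s.max(0))
t=box((420,180),(448,228),0.009,0.018); print('foot',len(t),cv2.minAreaRect((t[:,:2]*1000).astype('float32')))
t=box((420,170),(458,228),0.06,0.17); print('clamp',len(t),t.mean(0),t.min(0),t.max(0))
t=box((460,185),(498,240),0.02,0.17); print('decoy',len(t),t.mean(0),t.min(0),t.max(0))
E
```

```text
bench [ 0.7512  0.0286 -0.0016]
jar [ 0.5894 -0.0373  0.1024]
pin [0.6074 0.0983 0.0629]
barend [ 0.4691 -0.0625  0.0586]
glass [0.5324 0.0105 0.057 ]
base [0.6514 0.0085 0.0201]
bottle [ 0.7734 -0.0727  0.1444]
beaker [0.3869 0.0914 0.0588]
tip [ 0.4678 -0.2986  0.0603]
rackfoot [0.5726 0.3224 0.0316]
clamp [0.5408 0.3023 0.1207]
clampdecoy [0.5713 0.426  0.0726]
6249 ((554.7440185546875, -15.419189453125), (226.91175842285156, 291.59307861328125), 8.498583793640137)
jar top 265 [ 0.60061841 -0.03705108  0.10214151] [ 0.57633828 -0.05988442  0.0921246 ] [ 0.62131274 -0.01591625  0.1083745 ]
bar top 345
[  0.6495831   0.7602906 530.96027    11.397943 ] [ 0.45432633 -0.07601572  0.05002607] [0.62402403 0.0916546  0.06196882]
cap 52 [0.60210777 0.09769603 0.06471408]
plate 66 [ 0.63980536 -0.11222408  0.05661604] [ 0.63247881 -0.13281186  0.05062179] [ 0.64639475 -0.09347681  0.06185277]
foot 300 ((527.0804443359375, 321.346435546875), (114.12024688720703, 51.46388626098633), 6.505800724029541)
clamp 383 [0.55290317 0.32053503 0.09654801] [0.48497851 0.29122845 0.06003581] [0.63711387 0.34788335 0.14110087]
decoy 538 [0.57793696 0.41562536 0.07979646] [0.54909394 0.38908208 0.02069413] [0.60687335 0.45001704 0.13483208]
```

```bash
cat >> h.py <<'E'
def mv(x,y,z,yaw,T=None):
    T=tool() if T is None else T; G=np.eye(4); G[:3,:3]=R.from_euler('xyz',[180,0,yaw],degrees=True).as_matrix(); G[:3,3]=[x,y,z]
    D=np.linalg.inv(T)@G; print('trans',(D[:3,3]*1000).round(1),'rot',(R.from_matrix(D[:3,:3]).as_rotvec(degrees=True)/5).round(2)); return G
E
python3 - <<'E'
from h import *
mv(.45,.32,.30,0)
T=tool(); G=T.copy(); G=mv(.45,.32,.30,0); mv(.5,-.03,.3,0,G)
E
```

```text
trans [354.4 251.2 -73.8] rot [ 0.01  0.   -2.93]
trans [354.4 251.2 -73.8] rot [ 0.01  0.   -2.93]
trans [ 50. 350.   0.] rot [0. 0. 0.]
```

Emit:
{"name": "arm_command", "arguments": {"steps": [{"translation": [40, 28, -15], "rotation": [0, 0, -1], "claw": 87}, {"translation": [80, 57, -30], "rotation": [0, 0, -2], "claw": 87}, {"translation": [120, 85, -45], "rotation": [0, 0, -2.93], "claw": 87}, {"translation": [160, 113, -60], "rotation": [0, 0, -2.93], "claw": 87}, {"translation": [200, 141, -74], "rotation": [0, 0, -2.93], "claw": 87}]}}

```text
clock: 0.65
tool_pos: [0.3259, 0.4685, 0.2996]
orientation: [-180.0, 0.0, 0.0]
force: [1.5, 1.1, 0.8]
opening: 0.0867
gripper_force: 0.0
```

```bash
python3 - <<'E'
from h import *
print(tool().round(4)); mv(.45,.32,.30,0)
E
```

```text
[[ 1.000e+00  5.000e-04 -0.000e+00  3.259e-01]
 [ 5.000e-04 -1.000e+00  0.000e+00  4.685e-01]
 [-0.000e+00 -0.000e+00 -1.000e+00  2.996e-01]
 [ 0.000e+00  0.000e+00  0.000e+00  1.000e+00]]
trans [124.1 148.5  -0.4] rot [-0.    0.    0.01]
```

Emit:
{"name": "arm_command", "arguments": {"steps": [{"translation": [31, 37, 0], "rotation": [0, 0, 0], "claw": 87}, {"translation": [62, 74, 0], "rotation": [0, 0, 0], "claw": 87}, {"translation": [93, 110, 0], "rotation": [0, 0, 0], "claw": 87}, {"translation": [121, 146, 0], "rotation": [0, 0, 0], "claw": 87}, {"translation": [121, 146, 0], "rotation": [0, 0, 0], "claw": 87}]}}

```text
clock: 1.15
tool_pos: [0.4482, 0.3203, 0.299]
orientation: [180.0, 0.0, -0.3]
force: [1.2, 0.5, 0.6]
opening: 0.087
gripper_force: 0.0
```

```bash
python3 - <<'E'
from h import *
p,d,T=snap('wrist','w1'); print(T[:3,3])
E
```

```text
[0.44822242 0.32025972 0.29899673]
```

Emit:
{"name": "arm_command", "arguments": {"steps": [{"translation": [0, 48, 0], "rotation": [0, 0, 0], "claw": 87}, {"translation": [10, 96, 0], "rotation": [0, 0, 0], "claw": 87}, {"translation": [20, 144, 0], "rotation": [0, 0, 0], "claw": 87}, {"translation": [30, 192, 0], "rotation": [0, 0, 0], "claw": 87}, {"translation": [40, 240, 0], "rotation": [0, 0, 0], "claw": 87}]}}

```text
clock: 1.7
tool_pos: [0.4858, 0.0833, 0.2992]
orientation: [-180.0, -0.0, 0.1]
force: [0.7, -0.4, 0.2]
opening: 0.0868
gripper_force: 0.0
```

Emit:
{"name": "arm_command", "arguments": {"steps": [{"translation": [0, 45, 0], "rotation": [0, 0, 0], "claw": 87}, {"translation": [0, 90, 0], "rotation": [0, 0, 0], "claw": 87}, {"translation": [0, 105, 0], "rotation": [0, 0, 0], "claw": 87}, {"translation": [0, 105, 0], "rotation": [0, 0, 0], "claw": 87}, {"translation": [0, 105, 0], "rotation": [0, 0, 0], "claw": 87}]}}

```text
clock: 2.2
tool_pos: [0.4861, -0.0204, 0.2989]
orientation: [-180.0, 0.0, -0.0]
force: [-0.0, 0.3, -0.5]
opening: 0.0868
gripper_force: 0.0
```

```bash
python3 - <<'E'
from h import *
p,d,T=snap('wrist','w2'); print(T[:3,3])
cv2.imwrite('pics/both.png',cv2.resize(np.vstack([cv2.imread('pics/w1.png'),cv2.imread('pics/w2.png')]),(480,600)))
E
```

```text
[ 0.48606676 -0.0203506   0.29888451]
```

View pics/both.png

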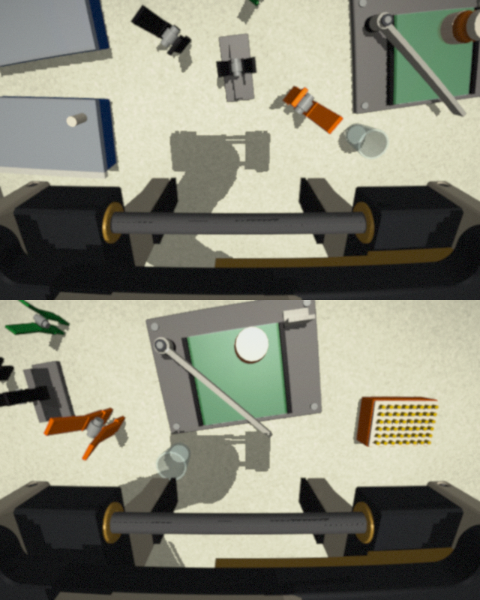

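The combined wrist view shows: in w1 the rack clamp at full-res (316,88) with the rack foot running vertically and the stand pin at (512,27); in w2 the jar lid at (336,59), the pin at (213,60), the plate near (397,22) and the bar end at (358,176).

```bash
python3 - <<'E'
from h import *
def load(t):
    z=np.load(f'pics/{t}.npz'); return z['p'],z['d'],z['T']
p,d,T=load('w2'); P=cloud('wrist',d,T); H=P[:,:,2]
def box(a,b,lo,hi):
    q=np.zeros(H.shape,bool); q[a[1]:b[1],a[0]:b[0]]=1; return q&(H>lo)&(H<hi)
def rep(n,m):
    X=P[m]; c,r=cv2.minEnclosingCircle((X[:,:2]*1000).astype('f4')); print(n,len(X),X.mean(0).round(4),'circ',np.round(c,1),round(r,1),'rect',[np.round(k,1) for k in cv2.minAreaRect((X[:,:2]*1000).astype('f4'))])
rep('jar',box((305,25),(370,95),.092,.11))
rep('cap',box((190,45),(235,75),.0605,.07))
rep('plate',box((360,0),(425,45),.050,.060))
rep('bar',box((225,60),(365,190),.052,.060))
rep('bench',box((440,200),(470,230),-.02,.02))
rep('base',box((180,10),(440,190),.012,.030))
# brightness-based circles projected at known height
hsv=cv2.cvtColor(p,cv2.COLOR_RGB2HSV)
m=((hsv[:,:,2]>190)&(hsv[:,:,1]<40)).astype('uint8'); m[:, :305]=0;m[:,370:]=0;m[95:]=0
n,l,s,c=cv2.connectedComponentsWithStats(m); k=1+np.argmax(s[1:,4]); print('jar lid px',s[k],c[k],plane('wrist',[c[k]],.1,T))
p,d,T=load('w1'); P=cloud('wrist',d,T); H=P[:,:,2]
rep('foot',box((285,35),(345,140),.008,.020))
rep('strip',box((285,35),(345,140),.050,.060))
rep('handles',box((275,55),(360,120),.115,.15))
rep('htops',box((275,55),(360,120),.128,.15))
rep('cap',box((495,10),(530,40),.0605,.07))
rep('decoy',box((165,0),(265,80),.03,.2)); print('decoyH',np.nanmax(H[0:80,165:265]))
hm=H[55:120,275:360]; print('max clamp', np.nanmax(hm))
E
```

```text
jar 1562 [ 0.6    -0.039   0.1003] circ [600.  -39.2] 22.3 rect [array([599.8, -39. ]), array([43.8, 43.5]), np.float64(89.6)]
cap 206 [0.6027 0.096  0.0647] circ [602.9  96.3] 8.9 rect [array([602.9,  96.2]), array([17.2, 16.2]), np.float64(88.7)]
plate 239 [ 0.6407 -0.1137  0.0561] circ [ 641.5 -114.4] 20.4 rect [array([ 641.2, -114.4]), array([ 6.6, 40.5]), np.float64(9.8)]
bar 1277 [0.5299 0.0081 0.0562] circ [530.3   4.8] 108.3 rect [array([556. , -16.6]), array([216.4,  82.3]), np.float64(50.3)]
bench 895 [ 3.917e-01 -2.261e-01  2.000e-04] circ [ 391.6 -226.4] 34.0 rect [array([ 391.5, -226.5]), array([52.2, 46. ]), np.float64(6.3)]
base 29141 [ 0.5691 -0.0182  0.0205] circ [569.7 -18.8] 169.4 rect [array([569.7, -19.6]), array([200.5, 281. ]), np.float64(8.4)]
jar lid px [ 315   35   44   46 1616] [336.17636139  57.4269802 ] [[ 0.60102695 -0.03960072  0.1       ]]
foot 1890 [0.5316 0.3215 0.0142] circ [529.8 321.7] 59.3 rect [array([529.6, 321.3]), array([110. ,  50.6]), np.float64(6.7)]
strip 774 [0.5305 0.3216 0.0566] circ [529.4 321.9] 44.9 rect [array([529.6, 321.4]), array([89.5, 23.1]), np.float64(7.7)]
handles 480 [0.5321 0.3219 0.13  ] circ [532.  321.9] 26.2 rect [array([532.1, 321.8]), array([20.2, 49.7]), np.float64(6.5)]
htops 321 [0.5321 0.3219 0.1341] circ [532.  321.9] 26.2 rect [array([532. , 321.8]), array([20.2, 49.8]), np.float64(6.5)]
cap 217 [0.6025 0.0981 0.0646] circ [602.8  97.2] 9.0 rect [array([602.6,  97.5]), array([16.7, 17.1]), np.float64(42.5)]
decoy 2077 [0.5825 0.4256 0.0922] circ [576.8 421.3] 33.7 rect [array([577.6, 420.7]), array([64.3, 31.5]), np.float64(46.3)]
decoyH 0.13008903864534427
max clamp 0.1374414709690457
```

Emit:
{"name": "arm_command", "arguments": {"steps": [{"translation": [46, 8, 10], "rotation": [0, 0, 0], "claw": 87}, {"translation": [92, 16, 20], "rotation": [0, 0, 0], "claw": 87}, {"translation": [114, 18.5, 60], "rotation": [0, 0, 0], "claw": 87}, {"translation": [114, 18.5, 105], "rotation": [0, 0, 0], "claw": 87}, {"translation": [114, 18.5, 140], "rotation": [0, 0, 0], "claw": 87}]}}

```text
clock: 2.75
tool_pos: [0.5997, -0.0378, 0.1556]
orientation: [180.0, 0.2, 0.1]
force: [0.0, -0.4, 0.7]
opening: 0.0867
gripper_force: 0.0
```

```bash
python3 - <<'E'
from h import *
mv(.600,-.039,.052,0)
E
```

```text
trans [  0.6   1.2 103.6] rot [0.   0.03 0.01]
```

Emit:
{"name": "arm_command", "arguments": {"steps": [{"translation": [0, 0.5, 35], "rotation": [0, 0, 0], "claw": 87}, {"translation": [0, 0.5, 65], "rotation": [0, 0, 0], "claw": 87}, {"translation": [0, 0.5, 90], "rotation": [0, 0, 0], "claw": 87}, {"translation": [0, 0.5, 105], "rotation": [0, 0, 0], "claw": 87}, {"translation": [0, 0.5, 105], "rotation": [0, 0, 0], "claw": 87}]}}

```text
clock: 3.25
tool_pos: [0.5985, -0.0385, 0.0513]
orientation: [180.0, 0.3, 0.1]
force: [0.5, -0.9, -0.4]
opening: 0.0866
gripper_force: 0.0
```

Emit:
{"name": "arm_command", "arguments": {"steps": [{"translation": [0, 0, 0], "rotation": [0, 0, 0], "claw": 60}, {"translation": [0, 0, 0], "rotation": [0, 0, 0], "claw": 45}, {"translation": [0, 0, 0], "rotation": [0, 0, 0], "claw": 40}, {"translation": [0, 0, 0], "rotation": [0, 0, 0], "claw": 40}, {"translation": [0, 0, 0], "rotation": [0, 0, 0], "claw": 40}]}}

```text
clock: 3.75
tool_pos: [0.6003, -0.0399, 0.0546]
orientation: [-180.0, -0.1, -0.0]
force: [-0.7, 0.4, 0.1]
opening: 0.0527
gripper_force: 0.0
```

Emit:
{"name": "arm_command", "arguments": {"steps": [{"translation": [0, 0, 0], "rotation": [0, 0, 0], "claw": 40}, {"translation": [0, 0, 0], "rotation": [0, 0, 0], "claw": 40}, {"translation": [0, 0, 0], "rotation": [0, 0, 0], "claw": 40}]}}

```text
clock: 4.05
tool_pos: [0.6003, -0.0398, 0.0545]
orientation: [-180.0, -0.0, -0.0]
force: [-1.9, 2.1, 4.9]
opening: 0.049
gripper_force: 30.0
```

Emit:
{"name": "arm_command", "arguments": {"steps": [{"translation": [0, 0, -20], "rotation": [0, 0, 0], "claw": 40}, {"translation": [0, 0, -50], "rotation": [0, 0, 0], "claw": 40}, {"translation": [0, 0, -80], "rotation": [0, 0, 0], "claw": 40}, {"translation": [0, 0, -80], "rotation": [0, 0, 0], "claw": 40}]}}

```text
clock: 4.45
tool_pos: [0.6024, -0.0398, 0.1379]
orientation: [-180.0, -0.4, 0.0]
force: [0.3, -0.1, -1.7]
opening: 0.049
gripper_force: 30.0
```

```bash
python3 - <<'E'
from h import *
for i in range(4): print(tool()[:3,3].round(4)); ctrl.snapshot('side')
mv(.605,-.26,.030,0)
z=np.load('pics/scene0.npz'); P=cloud('scene',z['d']); H=P[:,:,2]; m=(H>.05)&(H<.07); m[:,:165]=0;m[:,235:]=0;m[:120]=0;m[180:]=0
print('tip',cv2.minAreaRect((P[m][:,:2]*1000).astype('f4')))
E
```

```text
[ 0.6024 -0.0398  0.1379]
[ 0.601  -0.0398  0.1356]
[ 0.5998 -0.0399  0.134 ]
[ 0.5992 -0.04    0.133 ]
trans [  6.4 219.9 102.6] rot [ 0.    0.03 -0.01]
tip ((477.7024230957031, -305.8277893066406), (85.80538177490234, 117.62236785888672), 0.5563159584999084)
```

Emit:
{"name": "arm_command", "arguments": {"steps": [{"translation": [2, 45, 0], "rotation": [0, 0, 0], "claw": 40}, {"translation": [4, 90, 0], "rotation": [0, 0, 0], "claw": 40}, {"translation": [6, 135, 0], "rotation": [0, 0, 0], "claw": 40}, {"translation": [6, 180, 0], "rotation": [0, 0, 0], "claw": 40}, {"translation": [6, 220, 20], "rotation": [0, 0, 0], "claw": 40}]}}

```text
clock: 5.15
tool_pos: [0.6069, -0.2623, 0.1148]
orientation: [179.9, -0.1, 0.0]
force: [1.9, -0.1, -2.0]
opening: 0.0492
gripper_force: 30.0
```

Emit:
{"name": "arm_command", "arguments": {"steps": [{"translation": [0, 0, 20], "rotation": [0, 0, 0], "claw": 40}, {"translation": [0, 0, 40], "rotation": [0, 0, 0], "claw": 40}, {"translation": [0, 0, 60], "rotation": [0, 0, 0], "claw": 40}, {"translation": [0, 0, 70], "rotation": [0, 0, 0], "claw": 40}, {"translation": [0, 0, 70], "rotation": [0, 0, 0], "claw": 40}]}}

```text
clock: 5.65
tool_pos: [0.6042, -0.2596, 0.0412]
orientation: [-180.0, 0.3, -0.0]
force: [-0.1, -1.0, -2.1]
opening: 0.0489
gripper_force: 30.0
```

```bash
python3 - <<'E'
from h import *
for i in range(4): print(tool()[:3,3].round(4),ctrl.get_obs()['force'].round(1)); ctrl.snapshot('side')
E
```

```text
[ 0.6042 -0.2596  0.0412] [-0.1 -1.  -2.1]
[ 0.6053 -0.2598  0.0428] [ 0.2 -0.1 -1.6]
[ 0.6062 -0.2599  0.044 ] [ 0.2  0.2 -1.7]
[ 0.6066 -0.2599  0.0447] [-0.3 -0.6 -0.8]
```

Emit:
{"name": "arm_command", "arguments": {"steps": [{"translation": [0, 0, 5], "rotation": [0, 0, 0], "claw": 40}, {"translation": [0, 0, 10], "rotation": [0, 0, 0], "claw": 40}, {"translation": [0, 0, 13], "rotation": [0, 0, 0], "claw": 40}, {"translation": [0, 0, 15], "rotation": [0, 0, 0], "claw": 40}, {"translation": [0, 0, 15], "rotation": [0, 0, 0], "claw": 40}]}}

```text
clock: 6.35
tool_pos: [0.6058, -0.2598, 0.0296]
orientation: [180.0, 0.0, 0.0]
force: [-3.0, 0.8, 3.9]
opening: 0.0492
gripper_force: 30.0
```

```bash
python3 - <<'E'
from h import *
for i in range(4): print(tool()[:3,3].round(4),ctrl.get_obs()['force'].round(1)); ctrl.snapshot('side')
E
```

```text
[ 0.6058 -0.2598  0.0296] [-3.   0.8  3.9]
[ 0.6058 -0.2598  0.0296] [-4.2  2.6  5.3]
[ 0.6058 -0.2598  0.0296] [-3.3  2.4  4.7]
[ 0.6058 -0.2598  0.0296] [-2.8  2.   5. ]
```

Emit:
{"name": "arm_command", "arguments": {"steps": [{"translation": [0, 0, 0], "rotation": [0, 0, 0], "claw": 60}, {"translation": [0, 0, 0], "rotation": [0, 0, 0], "claw": 75}, {"translation": [0, 0, 0], "rotation": [0, 0, 0], "claw": 80}, {"translation": [0, 0, 0], "rotation": [0, 0, 0], "claw": 80}, {"translation": [0, 0, 0], "rotation": [0, 0, 0], "claw": 80}]}}

```text
clock: 7.05
tool_pos: [0.6061, -0.2599, 0.0289]
orientation: [180.0, -0.0, -0.0]
force: [-0.5, -0.3, -0.2]
opening: 0.0789
gripper_force: 0.0
```

Emit:
{"name": "arm_command", "arguments": {"steps": [{"translation": [0, 0, -20], "rotation": [0, 0, 0], "claw": 80}, {"translation": [0, 0, -50], "rotation": [0, 0, 0], "claw": 80}, {"translation": [0, 0, -85], "rotation": [0, 0, 0], "claw": 80}, {"translation": [0, 0, -120], "rotation": [0, 0, 0], "claw": 80}, {"translation": [0, 0, -120], "rotation": [0, 0, 0], "claw": 80}]}}

```text
clock: 7.55
tool_pos: [0.6091, -0.2608, 0.155]
orientation: [179.8, -0.5, 0.0]
force: [0.1, 0.4, 0.7]
opening: 0.0801
gripper_force: 0.0
```

```bash
python3 - <<'E'
from h import *
p,d,T=snap('scene','s1'); P=cloud('scene',d); H=P[:,:,2]
q=(H>.06)&(H<.085)&(abs(P[:,:,0]-.606)<.05)&(abs(P[:,:,1]+.26)<.05); print('jar',P[q].mean(0),P[q].std(0),q.sum())
mv(.452,-.012,.15,8.4)
E
```

```text
jar [ 0.60640343 -0.25668908  0.0764048 ] [0.01235633 0.01156791 0.0046008 ] 269
trans [-155.7 -248.3    1. ] rot [ 0.02 -0.06 -1.68]
```

Emit:
{"name": "arm_command", "arguments": {"steps": [{"translation": [-25, -40, 0], "rotation": [0, 0, -0.5], "claw": 0}, {"translation": [-50, -80, 0], "rotation": [0, 0, -1.0], "claw": 0}, {"translation": [-75, -120, 0], "rotation": [0, 0, -1.68], "claw": 0}, {"translation": [-100, -160, 0], "rotation": [0, 0, -1.68], "claw": 0}, {"translation": [-125, -200, 0], "rotation": [0, 0, -1.68], "claw": 0}]}}

```text
clock: 8.1
tool_pos: [0.4793, -0.0588, 0.1479]
orientation: [-180.0, 0.1, 8.4]
force: [1.8, 1.0, -0.1]
opening: 0.0457
gripper_force: 0.0
```

```bash
python3 - <<'E'
from h import *
ctrl.snapshot('side');ctrl.snapshot('side')
print(tool()[:3,3]); mv(.452,-.012,.15,8.4)
E
```

```text
[ 0.4779072  -0.05679129  0.14843309]
trans [-18.9 -48.2  -1.5] rot [-0.01  0.01  0.04]
```

Emit:
{"name": "arm_command", "arguments": {"steps": [{"translation": [-19, -48, 0], "rotation": [0, 0, 0], "claw": 0}, {"translation": [-19, -48, 0], "rotation": [0, 0, 0], "claw": 0}, {"translation": [-19, -48, 30], "rotation": [0, 0, 0], "claw": 0}, {"translation": [-19, -48, 60], "rotation": [0, 0, 0], "claw": 0}, {"translation": [-19, -48, 80], "rotation": [0, 0, 0], "claw": 0}]}}

```text
clock: 8.7
tool_pos: [0.4542, -0.0156, 0.0669]
orientation: [180.0, 0.1, 8.4]
force: [-0.2, 0.1, 0.5]
opening: 0.0012
gripper_force: 0.0
```

Emit:
{"name": "arm_command", "arguments": {"steps": [{"translation": [0, 0, 15], "rotation": [0, 0, 0], "claw": 0}, {"translation": [0, 0, 29], "rotation": [0, 0, 0], "claw": 0}, {"translation": [0, 0, 29], "rotation": [0, 0, 0], "claw": 0}, {"translation": [0, 0, 29], "rotation": [0, 0, 0], "claw": 0}, {"translation": [0, 0, 29], "rotation": [0, 0, 0], "claw": 0}]}}

```text
clock: 9.2
tool_pos: [0.4557, -0.0152, 0.0405]
orientation: [-180.0, -0.0, 8.4]
force: [0.2, 0.1, 0.6]
opening: 0.0001
gripper_force: 0.0
```

```bash
python3 - <<'E'
from h import *
print(tool()[:3,3]); mv(.6146,-.0736,.038,8.4)
E
```

```text
[ 0.45570042 -0.01521427  0.0404861 ]
trans [148.7  80.9   2.6] rot [-0.   -0.01 -0.  ]
```

Emit:
{"name": "arm_command", "arguments": {"steps": [{"translation": [14, 7.5, 2], "rotation": [0, 0, 0], "claw": 0}, {"translation": [28, 15, 2], "rotation": [0, 0, 0], "claw": 0}, {"translation": [42, 23, 2], "rotation": [0, 0, 0], "claw": 0}, {"translation": [56, 30, 2], "rotation": [0, 0, 0], "claw": 0}, {"translation": [70, 38, 2], "rotation": [0, 0, 0], "claw": 0}]}}

```text
clock: 9.7
tool_pos: [0.5306, -0.0428, 0.0388]
orientation: [-180.0, -0.0, 8.4]
force: [-1.7, 0.3, 0.5]
opening: 0.0004
gripper_force: 0.4
```

Emit:
{"name": "arm_command", "arguments": {"steps": [{"translation": [14, 8, 0], "rotation": [0, 0, 0], "claw": 0}, {"translation": [28, 16, 0], "rotation": [0, 0, 0], "claw": 0}, {"translation": [42, 24, 0], "rotation": [0, 0, 0], "claw": 0}, {"translation": [54, 30, 0], "rotation": [0, 0, 0], "claw": 0}, {"translation": [60, 34, 0], "rotation": [0, 0, 0], "claw": 0}]}}

```text
clock: 10.2
tool_pos: [0.5955, -0.0676, 0.0387]
orientation: [-180.0, -0.1, 8.4]
force: [-0.8, 0.0, -0.4]
opening: 0.0007
gripper_force: 0.3
```

```bash
python3 - <<'E'
from h import *
for i in range(4): ctrl.snapshot('side')
print(tool()[:3,3],ctrl.get_obs()['force']); mv(.6146,-.0736,.038,8.4)
E
```

```text
[ 0.59403682 -0.06742074  0.03823642] [ 0.07959179 -0.33490484  0.47916141]
trans [19.4  9.1  0.2] rot [-0. -0. -0.]
```

Emit:
{"name": "arm_command", "arguments": {"steps": [{"translation": [5, 2, 0], "rotation": [0, 0, 0], "claw": 0}, {"translation": [10, 4, 0], "rotation": [0, 0, 0], "claw": 0}, {"translation": [14, 5, 0], "rotation": [0, 0, 0], "claw": 0}, {"translation": [17, 5, 0], "rotation": [0, 0, 0], "claw": 0}, {"translation": [19, 5, 0], "rotation": [0, 0, 0], "claw": 0}]}}

```text
clock: 10.9
tool_pos: [0.6116, -0.0701, 0.0376]
orientation: [180.0, 0.3, 8.4]
force: [-10.6, -0.5, 8.8]
opening: 0.0006
gripper_force: 5.6
```

Emit:
{"name": "arm_command", "arguments": {"steps": [{"translation": [1, 0, 0], "rotation": [0, 0, 0], "claw": 0}, {"translation": [1.5, 0, 0], "rotation": [0, 0, 0], "claw": 0}, {"translation": [2, 0, 0], "rotation": [0, 0, 0], "claw": 0}, {"translation": [2, 0, 0], "rotation": [0, 0, 0], "claw": 0}, {"translation": [2, 0, 0], "rotation": [0, 0, 0], "claw": 0}]}}

```text
clock: 11.4
tool_pos: [0.6117, -0.0701, 0.0375]
orientation: [-180.0, 0.4, 8.3]
force: [-12.9, -0.6, 10.1]
opening: 0.0002
gripper_force: 6.4
```

```bash
python3 - <<'E'
from h import *
for i in range(4): p,d,T=snap('scene','s2'); print(tool()[:3,3],ctrl.get_obs()['force'])
E
```

```text
[ 0.61162207 -0.07011454  0.03752004] [-12.0900872   -0.38695557  10.02055992]
[ 0.61164517 -0.07012817  0.03751516] [-13.64501654   0.03720149  10.53505228]
[ 0.61164528 -0.07011207  0.03750815] [-12.57824152  -0.55360498  10.39459951]
[ 0.6116291  -0.07009962  0.03752382] [-13.44189568  -0.21350291   9.70233577]
```

Emit:
{"name": "arm_command", "arguments": {"steps": [{"translation": [-6, 0, 0], "rotation": [0, 0, 0], "claw": 0}, {"translation": [-20, 0, 0], "rotation": [0, 0, 0], "claw": 0}, {"translation": [-20, 0, -40], "rotation": [0, 0, 0], "claw": 0}, {"translation": [-20, 0, -85], "rotation": [0, 0, 0], "claw": 0}, {"translation": [-20, 0, -130], "rotation": [0, 0, 0], "claw": 0}]}}

```text
clock: 12.1
tool_pos: [0.5961, -0.0722, 0.1695]
orientation: [180.0, -0.0, 8.4]
force: [1.4, -0.3, -0.2]
opening: 0.0007
gripper_force: 0.0
```

```bash
python3 - <<'E'
from h import *
p,d,T=snap('scene','s3'); P=cloud('scene',d); H=P[:,:,2]
hsv=cv2.cvtColor(p,cv2.COLOR_RGB2HSV)
for n,lo,hi,bx in [('orange',5,20,(375,135,420,195)),('green',45,75,(405,212,440,260))]:
    m=cv2.inRange(hsv,(lo,90,40),(hi,255,255))>0; q=np.zeros_like(m); q[bx[1]:bx[3],bx[0]:bx[2]]=1; X=P[m&q&(H>.02)]; print(n,len(X),X.min(0).round(3),X.max(0).round(3))
ob=ctrl.get_obs(); print(tool()[:3,3],ob['joint_pos'].round(1))
mv(.532,.3218,.26,6.5)
E
```

```text
orange 506 [0.444 0.182 0.02 ] [0.505 0.251 0.144]
green 283 [0.621 0.271 0.02 ] [0.671 0.312 0.105]
[ 0.60032353 -0.07245581  0.17830857] [ 11.7  15.6 -13.1   0.2 -60.7  86.7]
trans [  -8.4 -399.8  -82.7] rot [ 0.03 -0.13  0.4 ]
```

Emit:
{"name": "arm_command", "arguments": {"steps": [{"translation": [-1, -45, -20], "rotation": [0, 0, 0.4], "claw": 70}, {"translation": [-2, -90, -40], "rotation": [0, 0, 0.4], "claw": 70}, {"translation": [-4, -135, -60], "rotation": [0, 0, 0.4], "claw": 70}, {"translation": [-6, -180, -78], "rotation": [0, 0, 0.4], "claw": 70}, {"translation": [-8, -228, -78], "rotation": [0, 0, 0.4], "claw": 70}]}}

```text
clock: 12.65
tool_pos: [0.556, 0.1544, 0.2491]
orientation: [-179.9, -0.3, 6.4]
force: [1.9, -0.2, -0.2]
opening: 0.0346
gripper_force: 0.0
```

Emit:
{"name": "arm_command", "arguments": {"steps": [{"translation": [0, -48, 0], "rotation": [0, 0, 0], "claw": 70}, {"translation": [0, -96, 0], "rotation": [0, 0, 0], "claw": 70}, {"translation": [0, -144, 0], "rotation": [0, 0, 0], "claw": 70}, {"translation": [0, -167, 0], "rotation": [0, 0, 0], "claw": 70}, {"translation": [0, -167, 0], "rotation": [0, 0, 0], "claw": 70}]}}

```text
clock: 13.15
tool_pos: [0.5359, 0.3212, 0.2452]
orientation: [-180.0, 0.0, 6.6]
force: [0.1, -0.3, 0.2]
opening: 0.069
gripper_force: 0.0
```

```bash
python3 - <<'E'
from h import *
for i in range(5): ctrl.snapshot('side')
print(tool()[:3,3],ctrl.get_obs()['opening']); mv(.532,.3218,.10,6.5)
p,d,T=snap('scene','s4'); P=cloud('scene',d); H=P[:,:,2]
s=(H>.05)&(H<.060)&(P[:,:,0]>.58)&(P[:,:,0]<.66)&(P[:,:,1]<.07)&(P[:,:,1]>-.16); X=P[s]; c,sn=np.cos(np.radians(8.4)),np.sin(np.radians(8.4)); D=X[:,:2]-[.5697,-.0196]
S=np.c_[D[:,0]*c+D[:,1]*sn,-D[:,0]*sn+D[:,1]*c]*1000
for lo in range(-130,80,20):
    k=(S[:,1]>=lo)&(S[:,1]<lo+20); 
    if k.any(): print(lo,k.sum(),S[k,0].min().round(1),np.median(S[k,0]).round(1),S[k,0].max().round(1))
E
```

```text
[0.53657634 0.31710408 0.24611252] 0.07007087800133795
trans [ -4.1  -5.2 146.1] rot [-0.   -0.   -0.03]
-130 26 43.4 55.3 60.2
-110 42 42.7 53.7 58.8
-90 37 41.7 49.6 58.1
-70 42 40.3 49.1 53.4
-50 33 43.2 50.1 53.9
-30 32 42.9 49.5 53.7
-10 30 43.2 50.2 53.8
10 42 40.1 49.1 54.0
30 26 43.3 49.9 53.3
50 27 42.9 50.4 52.4
70 27 42.4 49.5 52.7
```

Emit:
{"name": "arm_command", "arguments": {"steps": [{"translation": [-4, -5, 20], "rotation": [0, 0, 0], "claw": 70}, {"translation": [-4, -5, 50], "rotation": [0, 0, 0], "claw": 70}, {"translation": [-4, -5, 80], "rotation": [0, 0, 0], "claw": 70}, {"translation": [-4, -5, 90], "rotation": [0, 0, 0], "claw": 70}, {"translation": [-4, -5, 90], "rotation": [0, 0, 0], "claw": 70}]}}

```text
clock: 13.95
tool_pos: [0.5315, 0.3214, 0.1549]
orientation: [179.9, 0.1, 6.3]
force: [-0.1, 0.3, 0.7]
opening: 0.0698
gripper_force: 0.0
```

```bash
python3 - <<'E'
from h import *
for i in range(5): ctrl.snapshot('side')
p,d,T=snap('wrist','w5'); print(tool()[:3,3],ctrl.get_obs()['opening']); mv(.532,.3218,.10,6.5)
P=cloud('wrist',d,T);H=P[:,:,2]; q=(H>.128)&(H<.14)&(abs(P[:,:,0]-.532)<.04)&(abs(P[:,:,1]-.322)<.04); print(q.sum(), P[q].mean(0), cv2.minAreaRect((P[q][:,:2]*1000).astype('f4')))
E
```

```text
[0.53233044 0.32309687 0.15744695] 0.06961706520967105
trans [-0.6  1.3 57.4] rot [-0.02 -0.02 -0.02]
745 [0.53328463 0.32198497 0.13371103] ((532.15234375, 321.8616027832031), (20.756423950195312, 49.508853912353516), 6.064228534698486)
```

View pics/w5.png

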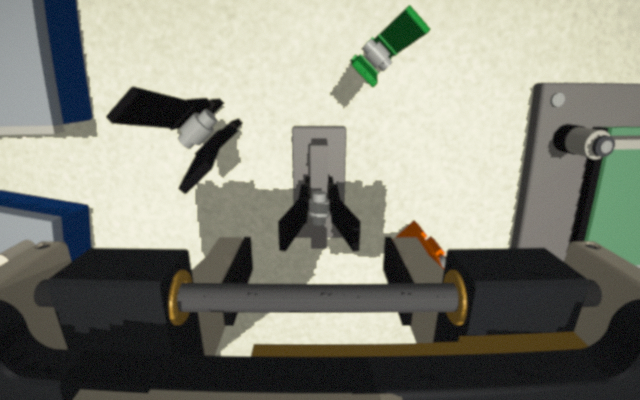

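The wrist view shows the clamp's handles (280–358, 180–248) centred between the open fingers (240 and 395), with both decoys clear.

Emit:
{"name": "arm_command", "arguments": {"steps": [{"translation": [-0.5, 1, 20], "rotation": [0, 0, 0], "claw": 70}, {"translation": [-0.5, 1, 40], "rotation": [0, 0, 0], "claw": 70}, {"translation": [-0.5, 1, 53], "rotation": [0, 0, 0], "claw": 70}, {"translation": [-0.5, 1, 57], "rotation": [0, 0, 0], "claw": 70}, {"translation": [-0.5, 1, 57], "rotation": [0, 0, 0], "claw": 70}]}}

```text
clock: 14.75
tool_pos: [0.5314, 0.3216, 0.0989]
orientation: [180.0, 0.0, 6.4]
force: [0.6, 0.5, 0.1]
opening: 0.0699
gripper_force: 0.0
```

```bash
python3 - <<'E'
from h import *
for i in range(6): ctrl.snapshot('side')
print(tool()[:3,3],ctrl.get_obs()['force']); mv(.532,.3218,.10,6.5)
E
```

```text
[0.53165206 0.32190954 0.09975304] [1.11242238 0.6775781  0.30013785]
trans [ 0.3  0.1 -0.2] rot [-0.01 -0.01 -0.02]
```

Well placed. Squeeze the handles.

Emit:
{"name": "arm_command", "arguments": {"steps": [{"translation": [0, 0, 0], "rotation": [0, 0, 0], "claw": 45}, {"translation": [0, 0, 0], "rotation": [0, 0, 0], "claw": 35}, {"translation": [0, 0, 0], "rotation": [0, 0, 0], "claw": 25}, {"translation": [0, 0, 0], "rotation": [0, 0, 0], "claw": 20}, {"translation": [0, 0, 0], "rotation": [0, 0, 0], "claw": 20}]}}

```text
clock: 15.55
tool_pos: [0.5313, 0.3215, 0.0988]
orientation: [180.0, 0.0, 6.4]
force: [-0.8, 0.1, -0.5]
opening: 0.0359
gripper_force: 10.4
```

Emit:
{"name": "arm_command", "arguments": {"steps": [{"translation": [0, 0, 0], "rotation": [0, 0, 0], "claw": 20}, {"translation": [0, 0, 0], "rotation": [0, 0, 0], "claw": 20}, {"translation": [0, 0, 0], "rotation": [0, 0, 0], "claw": 20}, {"translation": [0, 0, 0], "rotation": [0, 0, 0], "claw": 20}]}}

```text
clock: 15.95
tool_pos: [0.5313, 0.3216, 0.099]
orientation: [180.0, 0.0, 6.4]
force: [-0.3, -0.1, -1.1]
opening: 0.0262
gripper_force: 30.0
```

Emit:
{"name": "arm_command", "arguments": {"steps": [{"translation": [0, 0, -10], "rotation": [0, 0, 0], "claw": 20}, {"translation": [0, 0, -25], "rotation": [0, 0, 0], "claw": 20}, {"translation": [0, 0, -50], "rotation": [0, 0, 0], "claw": 20}, {"translation": [0, 0, -80], "rotation": [0, 0, 0], "claw": 20}, {"translation": [0, 0, -120], "rotation": [0, 0, 0], "claw": 20}]}}

```text
clock: 16.45
tool_pos: [0.5306, 0.321, 0.2195]
orientation: [179.9, 0.1, 6.4]
force: [0.7, 1.0, -0.2]
opening: 0.0263
gripper_force: 30.0
```

```bash
python3 - <<'E'
from h import *
for i in range(5): p,d=ctrl.snapshot('side')
snap('side','sd6')
o=ctrl.get_obs(); print(tool()[:3,3],o['force'],o['opening'],o['gripper_force']); p=cv2.imread('pics/sd6.png'); cv2.imwrite('pics/sd6c.png',cv2.resize(p[60:260,150:450],None,fx=2,fy=2))
mv(.6375,-.1157,.22,-81.6)
E
```

```text
[0.53088143 0.32128358 0.21866039] [ 0.4727912  -0.19116774 -1.42718715] 0.02649622813526271 29.994044601917267
trans [ 57.4 446.1  -1.3] rot [1.00e-02 1.00e-02 1.76e+01]
```

View pics/sd6c.png

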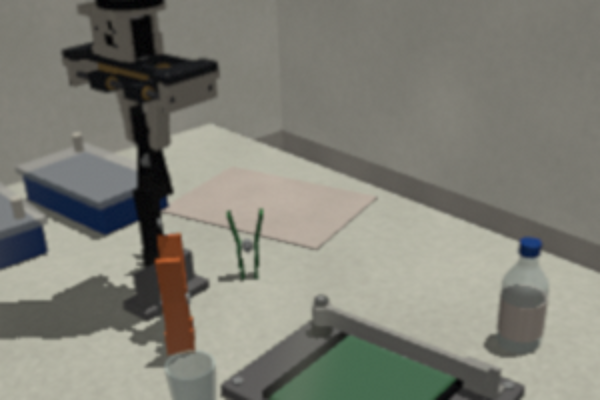

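The clamp hangs upright in the fingers at about (150,190) in the crop, clear of the rack; the bar is closed and the jar is off the stand.

Emit:
{"name": "arm_command", "arguments": {"steps": [{"translation": [5, 40, -10], "rotation": [0, 0, 1.6], "claw": 20}, {"translation": [10, 80, -20], "rotation": [0, 0, 3.2], "claw": 20}, {"translation": [15, 120, -20], "rotation": [0, 0, 4.8], "claw": 20}, {"translation": [20, 160, -20], "rotation": [0, 0, 6.4], "claw": 20}, {"translation": [26, 200, -20], "rotation": [0, 0, 8], "claw": 20}]}}

```text
clock: 17.25
tool_pos: [0.579, 0.124, 0.238]
orientation: [179.9, 0.1, -33.9]
force: [1.0, 0.7, -1.5]
opening: 0.0266
gripper_force: 30.0
```

```bash
python3 - <<'E'
from h import *
for i in range(3): ctrl.snapshot('side')
print(tool()[:3,3]); mv(.6375,-.1157,.22,-81.6)
E
```

```text
[0.57926825 0.12325664 0.23781433]
trans [181.4 166.   18. ] rot [0.03 0.   9.55]
```

Emit:
{"name": "arm_command", "arguments": {"steps": [{"translation": [32, 29, 0], "rotation": [0, 0, 1.6], "claw": 20}, {"translation": [64, 58, 0], "rotation": [0, 0, 3.2], "claw": 20}, {"translation": [96, 88, 5], "rotation": [0, 0, 4.8], "claw": 20}, {"translation": [128, 117, 10], "rotation": [0, 0, 6.4], "claw": 20}, {"translation": [160, 146, 18], "rotation": [0, 0, 8], "claw": 20}]}}

```text
clock: 17.9
tool_pos: [0.6322, -0.0851, 0.2204]
orientation: [180.0, 0.0, -73.8]
force: [0.7, -0.2, -0.9]
opening: 0.0265
gripper_force: 30.0
```

```bash
python3 - <<'E'
from h import *
for i in range(5): ctrl.snapshot('side')
print(tool()[:3,3]); mv(.6375,-.1157,.20,-81.6)
E
```

```text
[ 0.6316747  -0.08396079  0.22008285]
trans [32.1  3.4 20.1] rot [0.02 0.   1.61]
```

Emit:
{"name": "arm_command", "arguments": {"steps": [{"translation": [16, 2, 10], "rotation": [0, 0, 0.8], "claw": 20}, {"translation": [32, 3.5, 20], "rotation": [0, 0, 1.61], "claw": 20}, {"translation": [32, 3.5, 20], "rotation": [0, 0, 1.61], "claw": 20}, {"translation": [32, 3.5, 20], "rotation": [0, 0, 1.61], "claw": 20}]}}

```text
clock: 18.55
tool_pos: [0.6376, -0.1148, 0.201]
orientation: [180.0, 0.0, -81.5]
force: [-0.3, -0.1, -0.3]
opening: 0.0262
gripper_force: 30.0
```

```bash
python3 - <<'E'
from h import *
for i in range(4): ctrl.snapshot('side')
p,d,T=snap('scene','s7'); print(T[:3,3]); mv(.6375,-.1157,.10,-81.6)
snap('side','sd7')
P=cloud('scene',d);H=P[:,:,2]
q=(H>.13)&(H<.18)&(abs(P[:,:,0]-.6375)<.06)&(abs(P[:,:,1]+.1157)<.06); v,u=np.where(q); print(q.sum(),u.min(),u.max(),v.min(),v.max())
X=P[q]; print(X.mean(0),X.min(0),X.max(0))
a=cv2.imread('pics/s7.png')[100:260,180:340]; b=cv2.imread('pics/sd7.png')[120:280,320:480]
cv2.imwrite('pics/c7.png',cv2.resize(np.hstack([a,b]),None,fx=2.5,fy=2.5,interpolation=cv2.INTER_CUBIC))
E
```

```text
[ 0.63789954 -0.11506022  0.20171282]
trans [  0.4   0.5 101.6] rot [-0.01 -0.    0.01]
104 239 252 175 194
[ 0.65402912 -0.11092111  0.15572902] [ 0.61625222 -0.12417715  0.14036129] [ 0.66097965 -0.09955906  0.17489879]
```

View pics/c7.png

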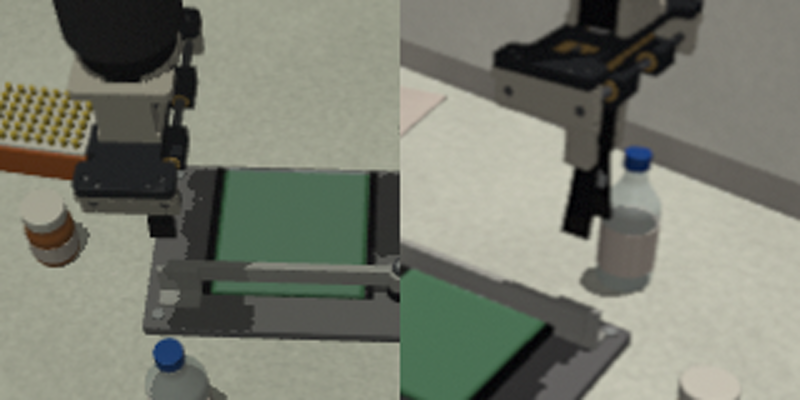

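The left half shows the clamp hanging over the plate corner at (160,225), with the jar standing at (50,230) and the bar closed; the right half shows the jaws open and upright, with nothing fouling. Descending.

Emit:
{"name": "arm_command", "arguments": {"steps": [{"translation": [0, 0.5, 20], "rotation": [0, 0, 0], "claw": 20}, {"translation": [0, 0.5, 40], "rotation": [0, 0, 0], "claw": 20}, {"translation": [0, 0.5, 55], "rotation": [0, 0, 0], "claw": 20}, {"translation": [0, 0.5, 60], "rotation": [0, 0, 0], "claw": 20}, {"translation": [0, 0.5, 60], "rotation": [0, 0, 0], "claw": 20}]}}

```text
clock: 19.35
tool_pos: [0.6369, -0.1161, 0.1406]
orientation: [179.9, -0.0, -81.6]
force: [0.5, -0.8, -0.6]
opening: 0.0265
gripper_force: 30.0
```

```bash
python3 - <<'E'
from h import *
for i in range(6): p,d=ctrl.snapshot('scene')
T=tool(); print(T[:3,3],ctrl.get_obs()['force']); mv(.6375,-.1157,.10,-81.6)
E
```

```text
[ 0.63755459 -0.11616057  0.14189054] [-0.26732442  0.05268455 -1.19118177]
trans [-0.5  0.  41.9] rot [-0.02 -0.   -0.01]
```

Emit:
{"name": "arm_command", "arguments": {"steps": [{"translation": [0, 0, 7], "rotation": [0, 0, 0], "claw": 20}, {"translation": [0, 0, 14], "rotation": [0, 0, 0], "claw": 20}, {"translation": [0, 0, 20], "rotation": [0, 0, 0], "claw": 20}, {"translation": [0, 0, 25], "rotation": [0, 0, 0], "claw": 20}, {"translation": [0, 0, 25], "rotation": [0, 0, 0], "claw": 20}]}}

```text
clock: 20.15
tool_pos: [0.6364, -0.1162, 0.1147]
orientation: [179.9, 0.0, -81.7]
force: [0.4, 0.9, -0.8]
opening: 0.0262
gripper_force: 30.0
```

Emit:
{"name": "arm_command", "arguments": {"steps": [{"translation": [0, 0, 6], "rotation": [0, 0, 0], "claw": 20}, {"translation": [0, 0, 12], "rotation": [0, 0, 0], "claw": 20}, {"translation": [0, 0, 16], "rotation": [0, 0, 0], "claw": 20}, {"translation": [0, 0, 16], "rotation": [0, 0, 0], "claw": 20}, {"translation": [0, 0, 16], "rotation": [0, 0, 0], "claw": 20}]}}

```text
clock: 20.65
tool_pos: [0.6371, -0.1162, 0.0999]
orientation: [180.0, -0.0, -81.7]
force: [-0.7, 0.1, -0.5]
opening: 0.0263
gripper_force: 30.0
```

```bash
python3 - <<'E'
from h import *
for i in range(4): p,d=ctrl.snapshot('scene')
T=tool(); print(T[:3,3],ctrl.get_obs()['force']); mv(.6375,-.1157,.10,-81.6)
E
```

```text
[ 0.63729117 -0.11615388  0.10030495] [ 0.53363356 -0.14055683 -0.44035916]
trans [-0.4 -0.3  0.3] rot [-0.01 -0.   -0.01]
```

No contact force, so the jaws straddle both parts. I'll release slowly, opening only as far as needed at first.

Emit:
{"name": "arm_command", "arguments": {"steps": [{"translation": [0, 0, 0], "rotation": [0, 0, 0], "claw": 32}, {"translation": [0, 0, 0], "rotation": [0, 0, 0], "claw": 38}, {"translation": [0, 0, 0], "rotation": [0, 0, 0], "claw": 44}, {"translation": [0, 0, 0], "rotation": [0, 0, 0], "claw": 50}, {"translation": [0, 0, 0], "rotation": [0, 0, 0], "claw": 60}]}}

```text
clock: 21.35
tool_pos: [0.6369, -0.1162, 0.1]
orientation: [180.0, 0.0, -81.7]
force: [0.1, 0.5, 0.9]
opening: 0.0533
gripper_force: 0.0
```

Emit:
{"name": "arm_command", "arguments": {"steps": [{"translation": [0, 0, 0], "rotation": [0, 0, 0], "claw": 70}, {"translation": [0, 0, 0], "rotation": [0, 0, 0], "claw": 78}, {"translation": [0, 0, 0], "rotation": [0, 0, 0], "claw": 78}, {"translation": [0, 0, 0], "rotation": [0, 0, 0], "claw": 78}, {"translation": [0, 0, 0], "rotation": [0, 0, 0], "claw": 78}]}}

```text
clock: 21.85
tool_pos: [0.6371, -0.1162, 0.1]
orientation: [-180.0, -0.0, -81.7]
force: [-0.6, 0.0, 0.4]
opening: 0.078
gripper_force: 0.0
```

Emit:
{"name": "arm_command", "arguments": {"steps": [{"translation": [0, 0, -15], "rotation": [0, 0, 0], "claw": 78}, {"translation": [0, 0, -35], "rotation": [0, 0, 0], "claw": 78}, {"translation": [0, 0, -70], "rotation": [0, 0, 0], "claw": 78}, {"translation": [0, 0, -110], "rotation": [0, 0, 0], "claw": 78}, {"translation": [0, 0, -150], "rotation": [0, 0, 0], "claw": 78}]}}

```text
clock: 22.35
tool_pos: [0.6368, -0.1162, 0.2514]
orientation: [180.0, -0.0, -81.7]
force: [1.4, -0.3, -0.3]
opening: 0.078
gripper_force: 0.0
```

Emit:
{"name": "arm_command", "arguments": {"steps": [{"translation": [-40, 0, -40], "rotation": [0, 0, 0], "claw": 78}, {"translation": [-80, 0, -40], "rotation": [0, 0, 0], "claw": 78}, {"translation": [-80, 0, -40], "rotation": [0, 0, 0], "claw": 78}, {"translation": [-80, 0, -40], "rotation": [0, 0, 0], "claw": 78}]}}

```text
clock: 22.75
tool_pos: [0.6254, -0.036, 0.2904]
orientation: [-180.0, 0.0, -81.5]
force: [-0.1, -0.4, 0.5]
opening: 0.0778
gripper_force: 0.0
```

```bash
python3 - <<'E'
from h import *
for i in range(3): ctrl.snapshot('side')
p,d,T=snap('wrist','w8'); print(T[:3,3])
P=cloud('wrist',d,T);H=P[:,:,2]; q=(H>.12)&(H<.14)&(abs(P[:,:,0]-.6375)<.05)&(abs(P[:,:,1]+.1157)<.05); print(q.sum(),P[q].mean(0),H[q].max(),cv2.minAreaRect((P[q][:,:2]*1000).astype('f4')) if q.any() else '')
snap('scene','s8');snap('side','sd8')
a=cv2.imread('pics/s8.png')[120:280,180:340]; b=cv2.imread('pics/sd8.png')[150:310,320:480]
cv2.imwrite('pics/c8.png',cv2.resize(np.hstack([a,b]),None,fx=2.5,fy=2.5,interpolation=cv2.INTER_CUBIC))
E
```

```text
[ 0.62529212 -0.0376859   0.28934702]
453 [ 0.63723659 -0.11653537  0.13215633] 0.13844617098228462 ((637.1669921875, -116.46371459960938), (50.00377655029297, 20.370851516723633), 8.310731887817383)
```

View pics/c8.png

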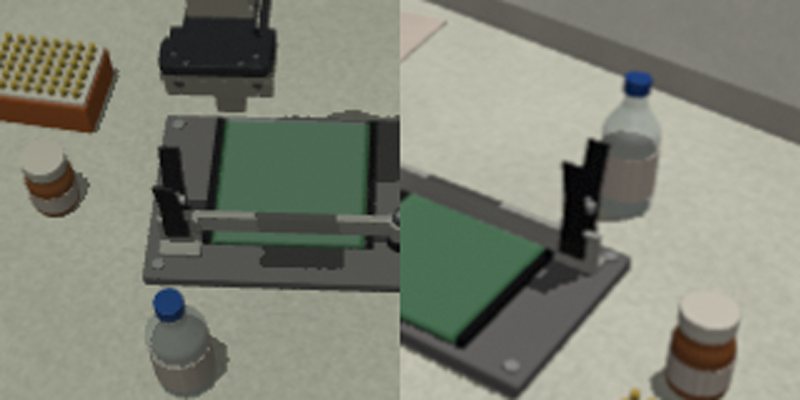

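The clamp stands upright on the bar end and plate (left half, about (175,195)). Its measured centre is (637.2, -116.5) mm against the target (637.5, -115.7), its angle 8.3° against 8.4°, and its handles span 50 mm (jaw angle near 0). The jar is upright. I'm handing it in.

```bash
python3 -c "
from plant import ctrl
print(ctrl.close_job())"
```

```text
the job is handed in; nothing more can be done
None
```

The job is handed in: the jar stands upright on the bench, the bar is home against the stop plate, and the clamp pinches bar and plate together, measured within 1 mm of centre; I was given no verdict on the judging.

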